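# Prove the ring clamp, then put the flask up

### The job

Before the flask goes up on the retort stand, check that the support ring's clamp is tight: with the fingers shut, push down on the end of the screw's cross-bar that tightens it, with about 10 N (never over 15 N), and hold that for a good second - the screw must not turn; then press straight down on the middle of the gauze on the ring in the same way, 10 N for a good second, to see that the clamp does not slide down the rod. When both have held, stand the stoppered conical flask gently upright on the middle of the gauze and let go of it, leaving the clamp where it was and everything else on the bench undisturbed.

Things in the scene. Friction and masses are not known exactly. Their poses are not given: they have to be found in the camera images.
- stand: retort stand, fixed to the bench: dark steel base plate 125 x 210 x 12 mm and a bright upright rod 12 mm thick, 450 mm tall. Origin on the bench at the rod's axis, z up. The ring points along the stand's own -y, the clamp screw sticks out along its +y. The base plate reaches from 40 mm (+y) to 170 mm (-y) of the rod and 62 mm to either side (x).
- boss: grey boss clamp 34 x 46 x 32 mm round the rod, origin on the rod's axis at mid-height of clamp, screw and ring arm, axes parallel to the stand's; 140 to 190 mm above the bench. It is done up tight; only some 25 N or more on the ring would drive it down the rod.
- dot (a point): red paint dot on the brass collar (28 mm across) of the clamp screw, 12 mm from the screw's axis, 58 mm along +y from the rod; shows whether the screw turns. The screw's axis is level and lies along the stand's y. About 21 N on the knob would drive the screw round.
- knob: black end knob (14 mm thick, 18 mm long) of the screw's cross-bar, at the end that goes DOWN to tighten: on the stand's -x side, the right-hand end for someone facing the screw head. Origin at its middle, 74 mm along the stand's +y from the rod, 38 mm from the screw's axis. Own x points along the bar to the other, identical knob, y along the screw outwards.
- bar (a point): middle of the cross-bar, on the screw's axis, 74 mm along +y from the rod: bar 7 mm thick, hub 16 mm. It starts within 0.36 rad of level. The bar sits loosely: the knob may sink up to 5 mm almost freely before the bar bears on the screw, then resists with roughly 9 N per mm.
- ring: steel support ring 100 mm across on a 10 mm arm, carrying a square wire gauze 104 x 104 mm with a white ceramic disc 76 mm across, fixed to the ring; origin on the rod's axis at the clamp's mid-height, axes parallel to the stand's; the ring's centre is 130 mm along -y from the rod. Springs by about 1 mm per 7 N pressed on its middle.
- gauze (a point): centre of the top of the white disc on the gauze, 9 mm above the boss's origin, 130 mm from the rod; z up.
- flask: loose conical flask of greenish glass with a black rubber stopper, 0.10 to 0.20 kg: base 66 mm across, cone up to 70 mm height, neck 27 mm across from 70 to 99 mm, lip 32 mm across from 99 to 103 mm, stopper 28 mm across up to 115 mm. Origin at the centre of its underside, z up. Starts standing on the bench to the right of the stand; it and the beaker may stand in either of two places.
- beaker: bystander: small clear open beaker, 52 mm across, 68 mm high; origin under its centre. Leave it.
- marker: bystander: white marker pen with red cap, 135 mm long along its x, 15 mm thick, lying on the bench; origin under its middle.
- slides: bystander: blue slide box 87 x 102 x 34 mm; origin under its centre.
- dishes: bystander: stack of three petri dishes, 94 mm across, 45 mm high; origin under its centre.
- washer: bystander: white wash bottle with blue spout, 68 mm across, 185 mm high; origin under its centre.
- glasses: bystander: black spectacles, 120 mm wide, 40 mm high, temples along own +x 135 mm; origin on the bench under the bridge.
- burner: bystander: brass gas burner, base 76 mm across, 139 mm high; origin under its centre.
There are look-alikes about, which are no part of the job. What is shaped like the flask but orange is not meant.

How it is judged:
By the outcome, as a careful person would: the job done as asked, in the order asked, and still so for the second after the job is handed in, with the robot touching nothing.
It also fails if it takes over 72 s, if anything falls off the work surface, if the arm or the gripper's body presses on something with over 40 N, if the wrist force passes 120 N, or if a joint passes its speed limit or range.

### The arm

A 7-joint arm with a two-finger parallel gripper is mounted at the origin on the work surface. World frame = base frame: x ahead of the robot, y to its left, z up, the work surface at z = 0. Lengths are in m, angles in rad, forces in N, time in s.
With the tool pointing down it reaches from about 0.425 to 0.875 m from the base axis. Payload 4.7 kg.
Tool frame: the origin (TCP) lies on the centre line of the jaws, within the pads' length; the fingertips stand ahead of it and the grasp point (between the pads) lies 2 mm behind it (nose_length is the z of the fingertips in the tool frame, in m); z points along the fingers, y is the line along which they close (so a half turn about z gives the same grasp; the last joint's range is limited). The gripper opens to 87 mm and grips with 3 to 60 N. Pads are 19 mm wide; open, the fingers measure 117 mm over their backs; the gripper's body (75 mm by 190 mm) begins 51 mm behind the grasp point.
Start: joints at [-1.152, 0.321, -0.07, 1.45, 0.023, 1.371, -0.057], TCP at [0.256, 0.597, 0.24] pointing down, gripper open.
Joint ranges: [-2.86, 2.86], [-0.3, 2.09], [-1.38, 1.24], [0.06, 2.45], [-1.56, 4.7], [0.09, 2.05], [-2.69, 2.69]. Speed limits (rad/s): [2.57, 2.57, 3.14, 3.14, 3.14, 3.14, 3.14].

### API

Orientations are given as a rotation vector (axis times angle).
In Python, from bench import * gives the robot as it stands.
- The arm moves only by the tool send_rows, never from a script. Its arguments are lists of equal length, an entry for each row: "xyz": the shift along the tool's x, y, z in mm, a list of three; "dr": the turn, a rotation vector about the tool's x, y, z in rad, a list of three. A call has exactly 10 rows; each row is the pose to reach, as a shift and turn from the pose commanded when the call began, along the tool's axes at that moment; what a row does not reach only later rows make up. A row lasts 1/12 s, in which the tool goes at most 41.7 mm and 7.16 degrees, less where a joint would pass 70% of its speed; a pose out of reach is approached as far as the arm can. A call with a gripper value outside its range is refused whole. "jaw" is the finger opening in mm, from 0 to 87, set as the call begins (left out, the last holds). The fingers move at their own pace and stop on an object; "grip_force" is the grip in N (left out, the last holds). Time passes only in rows, so rows that repeat a pose let the fingers close, or fill a call up. It gives the time, the measured TCP pose, the force, the opening and the grip force at its end, in the units of the state.
- get_state(): the state, without advancing time (a new reading comes with each control period).
- get_image(name): name is "side" or "top" or "wrist"; returns the picture (480x640x3 uint8, red, green, blue); there is no depth.
- calibration(name): a dict with "vfov" (degrees; the focal length in pixels is half the picture's height over the tangent of half this angle, whatever the lens; pixels are square), "cx", "cy" (the principal point, pixels), "rvec" (rotation vector, rad) and "tvec" (3), from world to camera coordinates, as OpenCV has them; the wrist camera has in their place "hand_eye" (4x4, takes a point from camera to tool coordinates, whose origin is the TCP and whose axes are the flange's). Camera axes: x right, y down, z forward; pixel columns grow to the right and rows downward; lengths in m; the calibration is good to about 2 mm. A picture is of the moment at which its call begins: read the wrist's pose just before it. calibration takes no time and is no camera call.
- close_job(): hands the job in; it is judged then, once.
The state is a dict: "time": time; "joint_positions": joint angles; "qd": joint speeds; "joint_torque": joint torques, N m; "position": TCP position; "tool_rot": TCP orientation; "ft_force": force on the tool from outside, world axes, zero at the start; "torque": the same for the moment, N m; "grip_width": opening from 0.0 (shut) to 1.0 (fully open); "grip_force": force on a finger pad.
Only numpy, scipy, OpenCV 4.12 (cv2) and the standard library are available. Lean on these libraries where they do the work, as an engineer would, in place of code of your own. Each camera call takes 0.05 s, during which the arm holds its last target. There are 200 camera calls.

## Working session

There is one attempt and no reset: what is moved stays moved. The work goes in short steps, Python scripts to look and compute and a tool call to move; the robot and the scene stay as the last step left them, time stands still between calls to the robot, and variables do not carry over. Pictures are saved under pics/ and viewed, at most 10 in all, crops included, and the job is handed in when it is done.

Besides the shell and the picture viewer there is one more tool, called after "Call:" as name(argument=value, ...) on one line, values as JSON. send_rows: Moves the arm, as the interface text tells. Its arguments: {"type":"object","properties":{"xyz":{"type":"array"},"dr":{"type":"array"},"jaw":{"type":"number"},"grip_force":{"type":"number"}},"required":["xyz","dr"]}

```bash
ls; mkdir -p pics; python3 - <<'E'
from bench import *
import cv2
for n in("side","top"):
    im=get_image(n); cv2.imwrite(f"pics/{n}0.png",im[:,:,::-1]); print(n,calibration(n))
print(calibration("wrist")); print(get_state())
try: print(nose_length)
except Exception as e: print(e)
E
```

```text
pics
side {'vfov': 57.94934874907864, 'cx': 319.87047363519935, 'cy': 244.43678418446098, 'rvec': array([ 2.02684365, -0.80422286,  0.45680557]), 'tvec': array([-0.40558509,  0.29332357,  0.62902081])}
top {'vfov': 55.89979913210334, 'cx': 313.60499631135406, 'cy': 237.15684822907764, 'rvec': array([ 2.10320537, -2.14066838,  0.2228534 ]), 'tvec': array([-0.00999461,  0.56077948,  1.0899711 ])}
{'vfov': 60.16666588711451, 'cx': 319.2285545334523, 'cy': 239.85448752073393, 'hand_eye': array([[ 2.14766810e-04, -9.66990050e-01, -2.54814045e-01,
         6.93864156e-02],
       [ 9.99999641e-01, -1.22415532e-06,  8.47482635e-04,
        -1.34356663e-03],
       [-8.19819207e-04, -2.54814136e-01,  9.66989702e-01,
        -1.46190221e-01],
       [ 0.00000000e+00,  0.00000000e+00,  0.00000000e+00,
         1.00000000e+00]])}
{'time': 0.1, 'joint_positions': array([-1.15190777,  0.32174703, -0.07007957,  1.45155683,  0.02259778,
        1.37079306, -0.05689913]), 'qd': array([ 0.00250789, -0.00087985, -0.00015276, -0.00031436,  0.00205078,
        0.00185193,  0.00175687]), 'joint_torque': array([-4.37469535e-04, -4.92571771e+01, -4.05971417e-01, -3.13397884e+01,
       -6.40859362e-02,  3.93627130e-02,  6.72024476e-05]), 'position': array([0.25584755, 0.59702256, 0.23857009]), 'tool_rot': array([-6.31420829e-01, -3.07722426e+00,  2.66810232e-03]), 'ft_force': array([-0.76851944,  1.05617272, -0.60306832]), 'torque': array([-0.05392791,  0.06135055, -0.04066937]), 'grip_force': 0.0, 'grip_width': 0.9981899609691827}
0.017
```

View pics/side0.png

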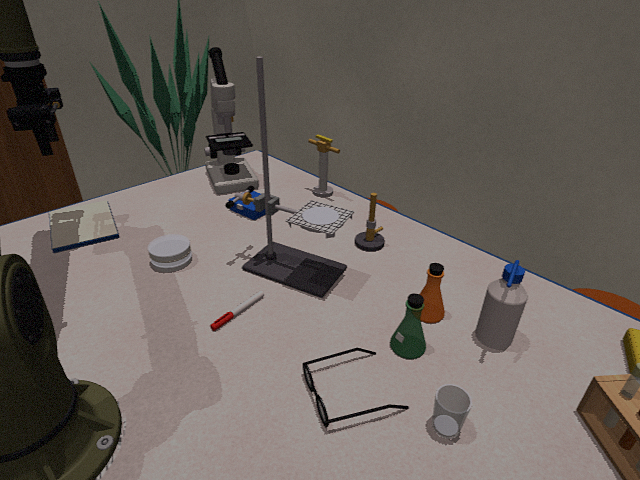

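View pics/top0.png

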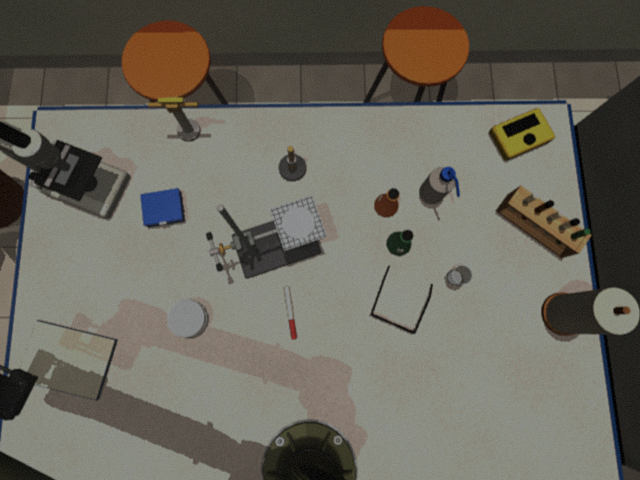

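The top view shows the stand with its clamp at about (245,248), the screw and cross-bar at about (215,250), and the white disc at (298,223). There are two flask-shaped candidates:
- green: top (400,243), side (408,330)
- orange: top (387,203), side (432,295), which is the decoy

I'll use the green one. It has a black stopper and stands right of the stand. Next come close crops and triangulation.

```bash
cat > h.py <<'E'
from bench import *
import cv2, numpy as np
from scipy.spatial.transform import Rotation as R
def cam(n,st=None):
    c=calibration(n); f=240/np.tan(np.radians(c["vfov"])/2)
    if n=="wrist":
        T=np.eye(4);T[:3,:3]=R.from_rotvec(st["tool_rot"]).as_matrix();T[:3,3]=st["position"]
        M=np.linalg.inv(T@c["hand_eye"])
    else:
        M=np.eye(4);M[:3,:3]=R.from_rotvec(c["rvec"]).as_matrix();M[:3,3]=c["tvec"]
    return np.array([[f,0,c["cx"]],[0,f,c["cy"]],[0,0,1]])@M[:3]
def proj(P,X):
    p=P@np.append(X,1); return p[:2]/p[2]
def onz(P,uv,z):  # ray meets plane z
    A=np.c_[P[:,0],P[:,1],-np.array([*uv,1])]; s=np.linalg.solve(A,-(P[:,2]*z+P[:,3])); return np.array([s[0],s[1],z])
def tri(*pu):
    A=[];
    for P,(u,v) in pu: A+= [u*P[2]-P[0], v*P[2]-P[1]]
    w=np.linalg.svd(np.array(A))[2][-1]; return w[:3]/w[3]
def crop(im,x0,y0,x1,y1,s,fn):
    cv2.imwrite(fn,cv2.resize(im[y0:y1,x0:x1,::-1],None,fx=s,fy=s,interpolation=cv2.INTER_CUBIC))
E
python3 - <<'E'
from h import *
S,T=cam("side"),cam("top")
print("disc",tri((S,(321,215)),(T,(298,223))))
print("flask stopper",tri((S,(416,301)),(T,(407,235))), "base side z0",onz(S,(408,346),0))
print("rodtop",tri((S,(261,59)),(T,(222,208))))
print("beaker",onz(S,(450,425),0),"burner",onz(T,(292,170),0))
a=cv2.imread("pics/top0.png")[185:290,195:335]; b=cv2.imread("pics/side0.png")[165:305,215:365]
cv2.imwrite("pics/c1.png",cv2.resize(a,(800,600),interpolation=cv2.INTER_CUBIC))
E
```

```text
disc [0.57427074 0.01590046 0.16240671]
flask stopper [ 0.55178491 -0.24572468  0.10970376] base side z0 [ 0.5533709  -0.24547615  0.        ]
rodtop [0.53456267 0.13634084 0.44851974]
beaker [ 0.46648334 -0.38950528  0.        ] burner [0.76037199 0.03508647 0.        ]
```

View pics/c1.png

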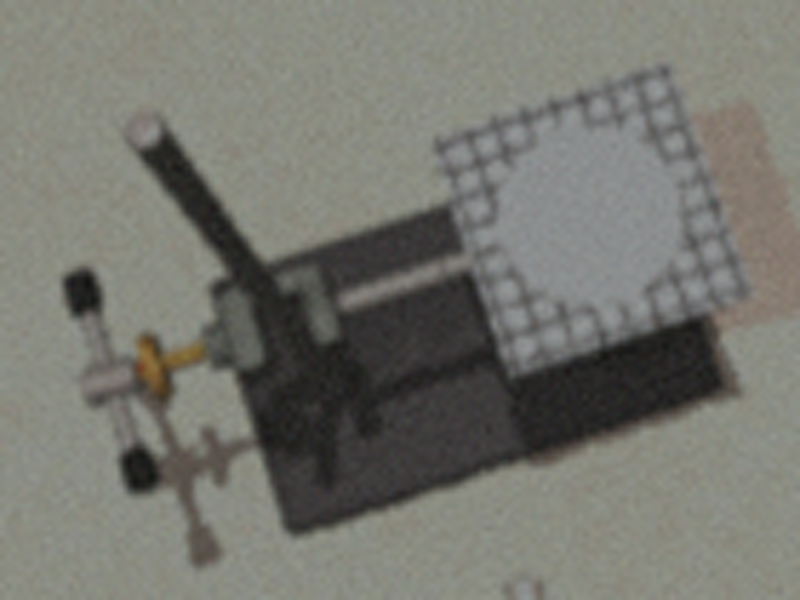

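The crop shows the disc centre at about (298.3,223.9) and the rod top at (220.4,207.7). The two knobs are at (209.5,236) and (219.5,267). The lower one in the picture is on the stand's -x side, so it is the knob to press. I'll move above it for a wrist view.

```bash
cat >> h.py <<'E'
def go(x,y,z,az):  # target TCP, az of tool x (rad), tool down -> tool-axes shift mm, turn
    s=get_state(); M=R.from_rotvec(s["tool_rot"])
    tx=np.array([np.cos(az),np.sin(az),0]); tz=np.array([0,0,-1.]); N=R.from_matrix(np.c_[tx,np.cross(tz,tx),tz])
    print("xyz",np.round(M.inv().apply(np.array([x,y,z])-s["position"])*1000,1),"dr",np.round((M.inv()*N).as_rotvec(),3),"pos",s["position"].round(4),"t",s["time"])
E
python3 - <<'E'
from h import *
T=cam("top");S=cam("side")
for p in((209.5,236),(219.5,267)): print(onz(T,p,.155))
print("orange",onz(S,(432,316),0),"washer",onz(S,(495,340),0))
go(.475,.195,.275,np.pi/2+.318)
E
```

```text
[0.54733585 0.22136604 0.155     ]
[0.47494047 0.19674532 0.155     ]
orange [ 0.65597572 -0.22902475  0.        ] washer [ 0.6872767  -0.34904669  0.        ]
xyz [-359.8 -283.3  -35.9] dr [-0.002  0.001  0.848] pos [0.2558 0.597  0.2386] t 0.1
```

Call:
send_rows(xyz=[[-18,-14,-2],[-50,-40,-5],[-82,-65,-8],[-114,-90,-11],[-146,-115,-15],[-178,-140,-18],[-210,-165,-21],[-242,-190,-24],[-274,-216,-27],[-300,-236,-30]], dr=[[0,0,0.05],[0,0,0.13],[0,0,0.21],[0,0,0.29],[0,0,0.37],[0,0,0.45],[0,0,0.53],[0,0,0.61],[0,0,0.68],[0,0,0.74]], jaw=0, grip_force=10)

```text
time: 0.93
position: [0.4399, 0.2587, 0.2695]
tool_rot: [1.709, 2.635, -0.001]
ft_force: [1.2, -0.1, 0.6]
grip_width: 0.325
grip_force: 0.0
```

```bash
python3 - <<'E'
from h import *
go(.475,.195,.275,np.pi/2+.32)
E
```

```text
xyz [-72.5   6.   -5.4] dr [-0.     0.001  0.1  ] pos [0.4399 0.2587 0.2695] t 0.9333
```

Call:
send_rows(xyz=[[-10,1,0],[-25,2,-2],[-45,4,-3],[-60,5,-5],[-68,6,-5],[-72,6,-5],[-72,6,-5],[-72,6,-5],[-72,6,-5],[-72,6,-5]], dr=[[0,0,0.02],[0,0,0.04],[0,0,0.06],[0,0,0.08],[0,0,0.09],[0,0,0.1],[0,0,0.1],[0,0,0.1],[0,0,0.1],[0,0,0.1]])

```text
time: 1.77
position: [0.4735, 0.2003, 0.2744]
tool_rot: [-1.829, -2.554, 0.0]
ft_force: [0.3, -0.6, -0.8]
grip_width: 0.008
grip_force: 0.0
```

```bash
python3 - <<'E'
from h import *
s=get_state(); im=get_image("wrist"); cv2.imwrite("pics/w1.png",im[:,:,::-1])
np.savez("w1.npz",position=s["position"],tool_rot=s["tool_rot"]); print(s["position"],s["tool_rot"],s["ft_force"],s["grip_width"])
E
```

```text
[0.47352697 0.20032078 0.2744218 ] [-1.82875046e+00 -2.55407148e+00  1.85067199e-04] [ 0.31782047 -0.57102083 -0.76017804] 0.008241606814730398
```

View pics/w1.png

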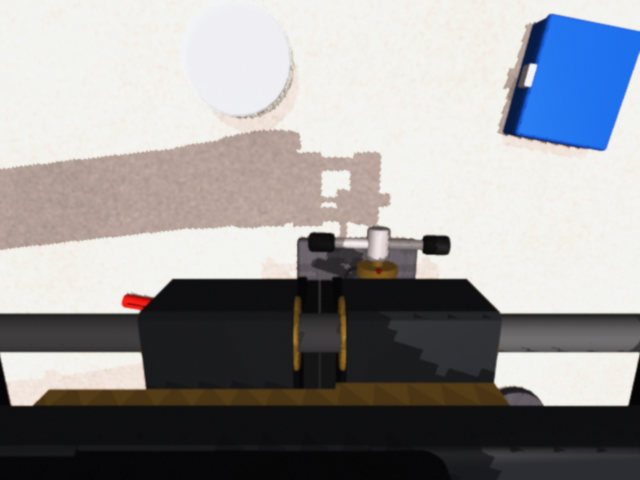

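The wrist view shows the target knob at about (321,242), the other knob at (436,245), the hub at (378,240) and the red dot at (379,269). I'll check these in one close crop, along with the side view.

```bash
python3 - <<'E'
import cv2,numpy as np
w=cv2.resize(cv2.imread("pics/w1.png")[220:285,295:460],None,fx=4.8,fy=4.8,interpolation=cv2.INTER_CUBIC)
s=cv2.imread("pics/side0.png")[180:240,220:360]
s=cv2.resize(s,None,fx=4.8,fy=4.8,interpolation=cv2.INTER_CUBIC)
c=np.zeros((600,800,3),np.uint8); c[:312,:792]=w[:312,:792]; c[312:600,:672]=s[:288]
cv2.imwrite("pics/c2.png",c)
E
```

```text
(no output)
```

View pics/c2.png

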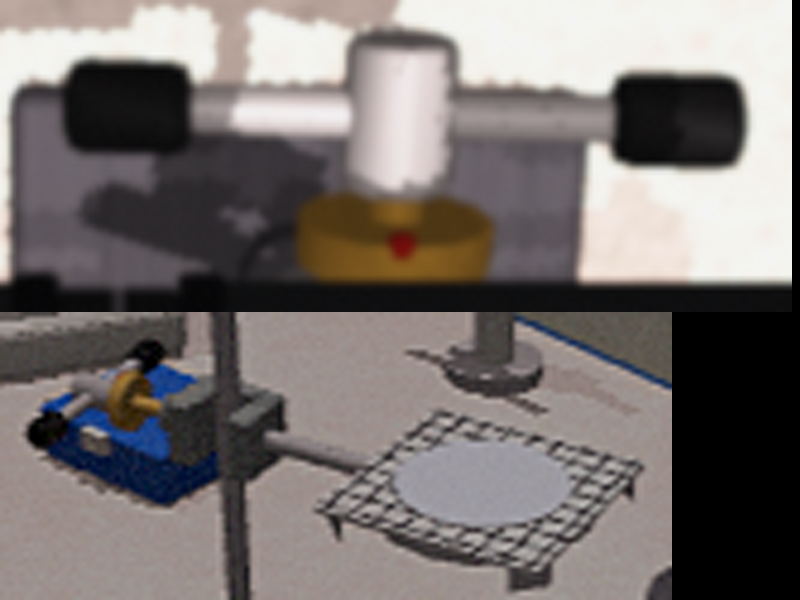

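```bash
cat > fit.py <<'E'
from h import *
from scipy.optimize import least_squares
w=dict(np.load("w1.npz")); C={"t":cam("top"),"s":cam("side"),"w":cam("wrist",w)}
def pts(p):
    x,y,th,zb,b=p; c,s=np.cos(th),np.sin(th)
    W=lambda a:np.array([x+c*a[0]-s*a[1],y+s*a[0]+c*a[1],a[2]])
    k=38*np.array([np.cos(b),np.sin(b)])/1000
    return dict(disc=W((0,-.130,zb+.009)),rod=W((0,0,.450)),k=W((-k[0],.074,zb-k[1])),k2=W((k[0],.074,zb+k[1])),bar=W((0,.074,zb)))
obs=[("t","disc",298.3,223.9),("t","rod",220.4,207.7),("t","k",219.5,267.2),("t","k2",209.5,236),
("s","disc",320.8,215.4),("s","rod",261,59),("s","k",229.8,205),("s","k2",251.3,188.8),
("w","k",321.5,242.3),("w","k2",436.5,245),("w","bar",378.7,243.5)]
def res(p):
    P=pts(p); return np.concatenate([proj(C[c],P[n])-(u,v) for c,n,u,v in obs])
if __name__=="__main__":
    r=least_squares(res,[.535,.136,.32,.153,0],loss="soft_l1")
    print(r.x.round(4)); 
    for o,e in zip(obs,r.fun.reshape(-1,2)): print(o[:2],e.round(1))
    for n,v in pts(r.x).items(): print(n,v.round(4))
    k=pts(r.x)["k"]; go(k[0],k[1],k[2]+.007+.017+.010,np.pi/2+r.x[2])
E
python3 fit.py
```

```text
[0.5345 0.1384 0.3124 0.1536 0.0662]
('t', 'disc') [ 0.6 -1.5]
('t', 'rod') [ 0.5 -0.3]
('t', 'k') [ 0.2 -0.3]
('t', 'k2') [ 0.3 -0.3]
('s', 'disc') [-0.1 -0.2]
('s', 'rod') [-1.4 -0.9]
('s', 'k') [ 0.1 -0.5]
('s', 'k2') [-0.9  0.5]
('w', 'k') [ 0.3 -0.6]
('w', 'k2') [-0.2  0.4]
('w', 'bar') [-0.2  0. ]
disc [0.5744 0.0147 0.1626]
rod [0.5345 0.1384 0.45  ]
k [0.4756 0.1972 0.1511]
k2 [0.5478 0.2205 0.1562]
bar [0.5117 0.2088 0.1536]
xyz [-3.5  0.9 89.3] dr [-0.    -0.     0.015] pos [0.4736 0.2002 0.2745] t 1.8167
```

Call:
send_rows(xyz=[[-1,0,10],[-2,0,25],[-3,1,42],[-3.5,1,58],[-3.5,1,72],[-3.5,1,80],[-3.5,1,85],[-3.5,1,87],[-3.5,1,87],[-3.5,1,87]], dr=[[0,0,0],[0,0,0.01],[0,0,0.01],[0,0,0.015],[0,0,0.015],[0,0,0.015],[0,0,0.015],[0,0,0.015],[0,0,0.015],[0,0,0.015]])

```text
time: 2.65
position: [0.4765, 0.1966, 0.1882]
tool_rot: [1.85, 2.538, 0.002]
ft_force: [0.2, 0.2, -0.7]
grip_width: 0.004
grip_force: 0.0
```

Call:
send_rows(xyz=[[0,0,1.5],[0,0,3],[0,0,4.5],[0,0,6],[0,0,7.5],[0,0,9],[0,0,10.5],[0,0,12],[0,0,12],[0,0,12]], dr=[[0,0,0],[0,0,0],[0,0,0],[0,0,0],[0,0,0],[0,0,0],[0,0,0],[0,0,0],[0,0,0],[0,0,0]])

```text
time: 3.48
position: [0.4761, 0.1963, 0.1755]
tool_rot: [-1.851, -2.539, 0.0]
ft_force: [1.0, -0.1, -0.5]
grip_width: 0.005
grip_force: 0.0
```

Call:
send_rows(xyz=[[0,0,0.5],[0,0,1],[0,0,1.5],[0,0,2],[0,0,2.5],[0,0,3],[0,0,3.5],[0,0,4],[0,0,4],[0,0,4]], dr=[[0,0,0],[0,0,0],[0,0,0],[0,0,0],[0,0,0],[0,0,0],[0,0,0],[0,0,0],[0,0,0],[0,0,0]])

```text
time: 4.32
position: [0.4761, 0.1963, 0.1717]
tool_rot: [-1.851, -2.539, -0.0]
ft_force: [-1.5, -0.7, 1.5]
grip_width: 0.007
grip_force: 0.7
```

```bash
python3 - <<'E'
from h import *
s=get_state(); im=get_image("wrist"); crop(im,295,215,460,285,4.8,"pics/w2.png"); print(s["ft_force"],s["torque"],s["position"])
E
```

```text
[-1.48749119 -0.66219267  1.48768274] [-0.0764186   0.19430642 -0.00107642] [0.47609805 0.19632825 0.1716806 ]
```

View pics/w2.png

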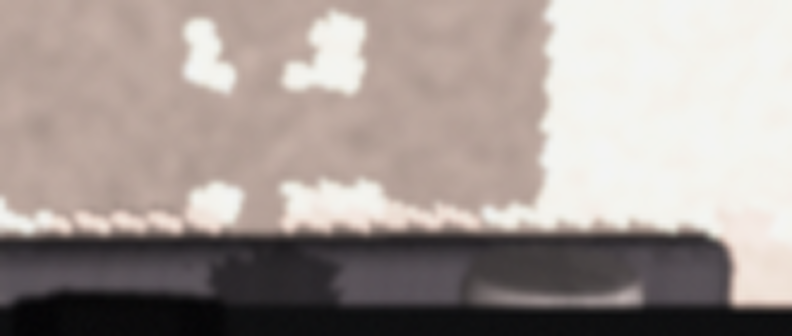

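The fingers hide the knob now, leaving only the base plate and the top of the hub at (560,290) in the crop. The force shows contact just starting, so I'll press on in small steps.

Call:
send_rows(xyz=[[0,0,0.4],[0,0,0.8],[0,0,1.2],[0,0,1.6],[0,0,2],[0,0,2.3],[0,0,2.6],[0,0,3],[0,0,3],[0,0,3]], dr=[[0,0,0],[0,0,0],[0,0,0],[0,0,0],[0,0,0],[0,0,0],[0,0,0],[0,0,0],[0,0,0],[0,0,0]])

```text
time: 5.2
position: [0.4764, 0.1966, 0.1704]
tool_rot: [-1.851, -2.539, -0.002]
ft_force: [-4.5, -1.8, 11.2]
grip_width: 0.006
grip_force: 5.9
```

Call:
send_rows(xyz=[[0,0,-0.3],[0,0,-0.3],[0,0,-0.3],[0,0,-0.3],[0,0,-0.3],[0,0,-0.3],[0,0,-0.3],[0,0,-0.3],[0,0,-0.3],[0,0,-0.3]], dr=[[0,0,0],[0,0,0],[0,0,0],[0,0,0],[0,0,0],[0,0,0],[0,0,0],[0,0,0],[0,0,0],[0,0,0]])

```text
time: 6.03
position: [0.4764, 0.1965, 0.1705]
tool_rot: [1.851, 2.539, 0.002]
ft_force: [-4.3, -1.4, 10.4]
grip_width: 0.006
grip_force: 5.4
```

Call:
send_rows(xyz=[[0,0,0],[0,0,0],[0,0,0],[0,0,0],[0,0,0],[0,0,0],[0,0,0],[0,0,0],[0,0,0],[0,0,0]], dr=[[0,0,0],[0,0,0],[0,0,0],[0,0,0],[0,0,0],[0,0,0],[0,0,0],[0,0,0],[0,0,0],[0,0,0]])

```text
time: 6.87
position: [0.4763, 0.1965, 0.1704]
tool_rot: [-1.851, -2.539, -0.002]
ft_force: [-3.5, -1.5, 11.1]
grip_width: 0.003
grip_force: 5.4
```

Call:
send_rows(xyz=[[0,0,-1],[0,0,-3],[0,0,-8],[0,0,-20],[0,0,-35],[0,0,-55],[0,0,-75],[0,0,-92],[0,0,-100],[0,0,-103]], dr=[[0,0,0],[0,0,0],[0,0,0],[0,0,0],[0,0,0],[0,0,0],[0,0,0],[0,0,0],[0,0,0],[0,0,0]])

```text
time: 7.7
position: [0.477, 0.1967, 0.2739]
tool_rot: [1.85, 2.538, 0.005]
ft_force: [0.6, -0.3, 0.8]
grip_width: 0.007
grip_force: 0.0
```

```bash
python3 - <<'E'
from h import *
s=get_state(); im=get_image("wrist"); np.savez("w2.npz",position=s["position"],tool_rot=s["tool_rot"])
a=cv2.imread("pics/w1.png")[225:285,295:460]; b=im[225:285,295:460,::-1]
cv2.imwrite("pics/c3.png",cv2.resize(np.vstack([a,b]),None,fx=4.8,fy=4.8,interpolation=cv2.INTER_CUBIC))
print(s["ft_force"])
E
```

```text
[ 0.5744496  -0.28848539  0.78296195]
```

View pics/c3.png

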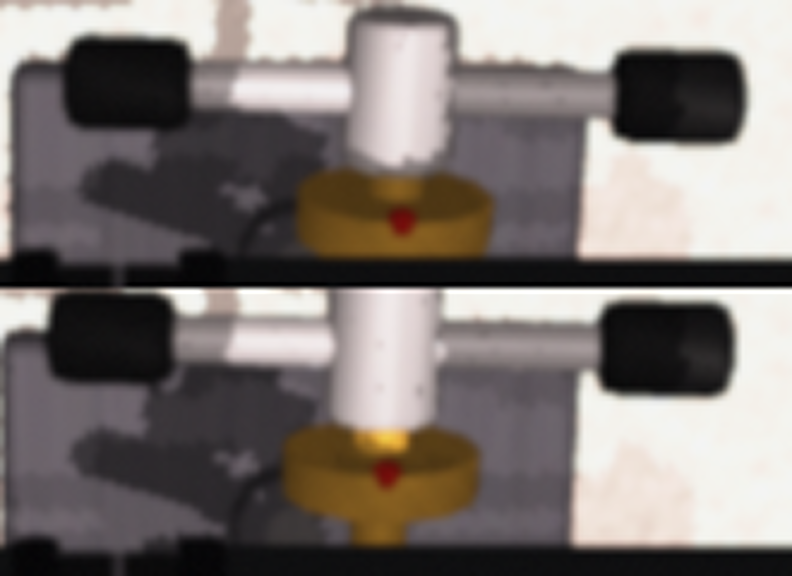

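The dot sits the same +7 px from the collar's centre before and after (402 against 395, then 388 against 381), so the screw did not turn. Next I go round the rod on the robot's side to the gauze.

Call:
send_rows(xyz=[[0,-15,0],[0,-40,0],[0,-65,0],[0,-80,0],[-5,-85,0],[-25,-85,0],[-60,-85,0],[-95,-85,0],[-130,-85,0],[-155,-85,0]], dr=[[0,0,0],[0,0,0],[0,0,0],[0,0,0],[0,0,0],[0,0,0],[0,0,0],[0,0,0],[0,0,0],[0,0,0]])

```text
time: 8.58
position: [0.4433, 0.019, 0.2713]
tool_rot: [1.854, 2.535, -0.002]
ft_force: [-0.1, -0.5, 0.3]
grip_width: 0.004
grip_force: 0.0
```

Call:
send_rows(xyz=[[-20,0,0],[-38,2,0],[-46,15,0],[-48,45,0],[-48,75,0],[-48,100,0],[-48,115,0],[-48,120,0],[-48,121,0],[-48,121,0]], dr=[[0,0,0],[0,0,0],[0,0,0],[0,0,0],[0,0,0],[0,0,0],[0,0,0],[0,0,0],[0,0,0],[0,0,0]])

```text
time: 9.42
position: [0.5721, 0.0133, 0.2711]
tool_rot: [-1.851, -2.538, 0.003]
ft_force: [-0.0, -0.6, -0.0]
grip_width: 0.004
grip_force: 0.0
```

```bash
python3 - <<'E'
from h import *
s=get_state(); im=get_image("wrist"); np.savez("w3.npz",position=s["position"],tool_rot=s["tool_rot"])
cv2.imwrite("pics/w3.png",im[:,:,::-1]); print(s["ft_force"],proj(cam("wrist",s),(.5744,.0147,.1626)))
go(.5744,.0147,.1626+.017+.010,np.pi/2+.3124)
E
```

```text
[-0.02339415 -0.63194369 -0.00630874] [324.75482994 241.02234762]
xyz [ 0.7  3.  81.9] dr [-0.001  0.    -0.002] pos [0.5718 0.0132 0.2715] t 9.4667
```

View pics/w3.png

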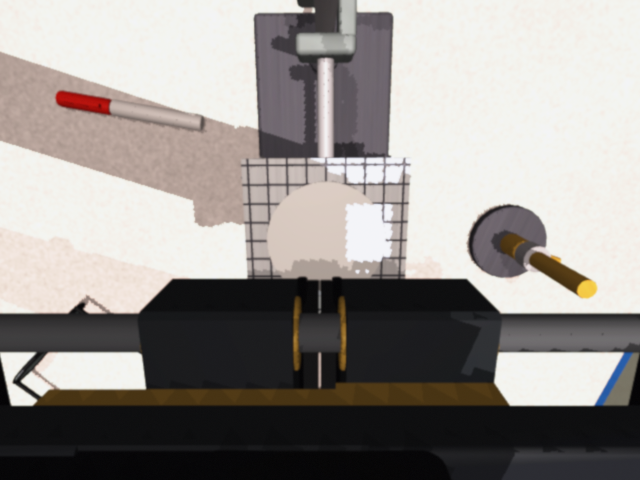

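The disc spans x 266 to 386 (centre 326) with its top edge at y=181, and the gauze's rod-side edge is at y=157. I'll compare this with the fit.

```bash
python3 - <<'E'
from h import *
P=cam("wrist",dict(np.load("w3.npz"))); d=np.array([.5744,.0147,.1626]); y=np.array([-.3073,.9516,0]);x=np.array([.9516,.3073,0])
print(proj(P,d+.038*y),proj(P,d+.052*y),proj(P,d-.038*x),proj(P,d+.038*x))
E
```

```text
[324.85327163 181.09935476] [324.89146099 157.85290237] [265.03446903 241.0998216 ] [384.5125887  240.94482512]
```

The fit agrees to under 1 mm. Next I descend onto the middle of the gauze.

Call:
send_rows(xyz=[[0,1,10],[0.5,2,25],[0.7,3.5,42],[0.7,3.5,58],[0.7,3.5,72],[0.7,3.5,80],[0.7,3.5,84],[0.7,3.5,86],[0.7,3.5,87],[0.7,3.5,87]], dr=[[0,0,0],[0,0,0],[0,0,0],[0,0,0],[0,0,0],[0,0,0],[0,0,0],[0,0,0],[0,0,0],[0,0,0]])

```text
time: 10.3
position: [0.576, 0.0158, 0.1855]
tool_rot: [1.85, 2.538, 0.002]
ft_force: [-0.0, 0.1, 0.0]
grip_width: 0.007
grip_force: 0.0
```

Call:
send_rows(xyz=[[0,0,0.5],[0,0,1],[0,0,1.5],[0,0,2],[0,0,2.5],[0,0,3],[0,0,3.5],[0,0,4],[0,0,4],[0,0,4]], dr=[[0,0,0],[0,0,0],[0,0,0],[0,0,0],[0,0,0],[0,0,0],[0,0,0],[0,0,0],[0,0,0],[0,0,0]])

```text
time: 11.13
position: [0.5756, 0.0158, 0.1808]
tool_rot: [-1.851, -2.539, 0.0]
ft_force: [0.5, 0.2, 0.2]
grip_width: 0.006
grip_force: 0.0
```

Call:
send_rows(xyz=[[0,0,0.4],[0,0,0.8],[0,0,1.2],[0,0,1.6],[0,0,2],[0,0,2.4],[0,0,2.7],[0,0,3],[0,0,3],[0,0,3]], dr=[[0,0,0],[0,0,0],[0,0,0],[0,0,0],[0,0,0],[0,0,0],[0,0,0],[0,0,0],[0,0,0],[0,0,0]])

```text
time: 11.97
position: [0.5756, 0.0158, 0.1779]
tool_rot: [-1.851, -2.539, -0.0]
ft_force: [-0.4, -0.3, -0.8]
grip_width: 0.005
grip_force: 0.0
```

Call:
send_rows(xyz=[[0,0,0.4],[0,0,0.8],[0,0,1.2],[0,0,1.6],[0,0,2],[0,0,2.4],[0,0,2.7],[0,0,3],[0,0,3],[0,0,3]], dr=[[0,0,0],[0,0,0],[0,0,0],[0,0,0],[0,0,0],[0,0,0],[0,0,0],[0,0,0],[0,0,0],[0,0,0]])

```text
time: 12.8
position: [0.5759, 0.0158, 0.1758]
tool_rot: [1.85, 2.538, 0.001]
ft_force: [-1.7, 0.8, 7.3]
grip_width: 0.004
grip_force: 3.3
```

Call:
send_rows(xyz=[[0,0,0.4],[0,0,0.8],[0,0,0.8],[0,0,0.8],[0,0,0.8],[0,0,0.8],[0,0,0.8],[0,0,0.8],[0,0,0.8],[0,0,0.8]], dr=[[0,0,0],[0,0,0],[0,0,0],[0,0,0],[0,0,0],[0,0,0],[0,0,0],[0,0,0],[0,0,0],[0,0,0]])

```text
time: 13.63
position: [0.576, 0.0158, 0.1754]
tool_rot: [1.85, 2.538, 0.002]
ft_force: [-2.1, -0.7, 8.5]
grip_width: 0.008
grip_force: 4.2
```

Call:
send_rows(xyz=[[0,0,0],[0,0,0],[0,0,0],[0,0,0],[0,0,0],[0,0,0],[0,0,0],[0,0,0],[0,0,0],[0,0,0]], dr=[[0,0,0],[0,0,0],[0,0,0],[0,0,0],[0,0,0],[0,0,0],[0,0,0],[0,0,0],[0,0,0],[0,0,0]])

```text
time: 14.47
position: [0.576, 0.0158, 0.1754]
tool_rot: [1.85, 2.538, 0.002]
ft_force: [-3.0, -0.3, 8.7]
grip_width: 0.007
grip_force: 4.2
```

Call:
send_rows(xyz=[[0,0,0.4],[0,0,0.8],[0,0,0.8],[0,0,0.8],[0,0,0.8],[0,0,0.8],[0,0,0.8],[0,0,0.8],[0,0,0.8],[0,0,0.8]], dr=[[0,0,0],[0,0,0],[0,0,0],[0,0,0],[0,0,0],[0,0,0],[0,0,0],[0,0,0],[0,0,0],[0,0,0]])

```text
time: 15.3
position: [0.576, 0.0158, 0.1749]
tool_rot: [1.85, 2.538, 0.002]
ft_force: [-3.3, -0.7, 10.1]
grip_width: 0.007
grip_force: 5.1
```

Call:
send_rows(xyz=[[0,0,0],[0,0,0],[0,0,0],[0,0,0],[0,0,0],[0,0,0],[0,0,0],[0,0,0],[0,0,0],[0,0,0]], dr=[[0,0,0],[0,0,0],[0,0,0],[0,0,0],[0,0,0],[0,0,0],[0,0,0],[0,0,0],[0,0,0],[0,0,0]])

```text
time: 16.13
position: [0.576, 0.0158, 0.1749]
tool_rot: [1.85, 2.538, 0.002]
ft_force: [-3.5, -1.0, 10.8]
grip_width: 0.006
grip_force: 5.1
```

Both checks held: the depth was steady at 0.1749 under about 10.5 N. Next I lift off and go to the flask.

Call:
send_rows(xyz=[[0,0,-2],[0,0,-8],[0,0,-20],[0,0,-38],[-5,-2,-56],[-20,-9,-70],[-50,-21,-78],[-85,-36,-82],[-120,-51,-84],[-155,-66,-85]], dr=[[0,0,0],[0,0,0],[0,0,0],[0,0,0],[0,0,0],[0,0,0],[0,0,0],[0,0,0],[0,0,0],[0,0,0]])

```text
time: 16.97
position: [0.5602, -0.1534, 0.2595]
tool_rot: [1.849, 2.538, 0.002]
ft_force: [0.5, -0.1, 0.2]
grip_width: 0.006
grip_force: 0.0
```

Call:
send_rows(xyz=[[-34,-15,0],[-60,-26,0],[-75,-33,0],[-84,-36,0],[-87,-37,0],[-87,-37,0],[-87,-37,0],[-87,-37,0],[-87,-37,0],[-87,-37,0]], dr=[[0,0,0],[0,0,0],[0,0,0],[0,0,0],[0,0,0],[0,0,0],[0,0,0],[0,0,0],[0,0,0],[0,0,0]], jaw=60)

```text
time: 17.8
position: [0.5521, -0.2449, 0.2582]
tool_rot: [-1.848, -2.54, -0.001]
ft_force: [-0.0, 0.1, 0.4]
grip_width: 0.655
grip_force: 0.0
```

```bash
python3 - <<'E'
from h import *
s=get_state(); im=get_image("wrist"); np.savez("w4.npz",position=s["position"],tool_rot=s["tool_rot"])
cv2.imwrite("pics/w4.png",im[:,:,::-1]); print(s["ft_force"],s["position"],proj(cam("wrist",s),(.5525,-.2456,.115)))
b=get_image("side"); cv2.imwrite("pics/side2.png",b[:,:,::-1])
E
```

```text
[-0.03744522  0.13234162  0.37452108] [ 0.55206743 -0.24485322  0.25824558] [320.37763149 230.7117658 ]
```

View pics/w4.png

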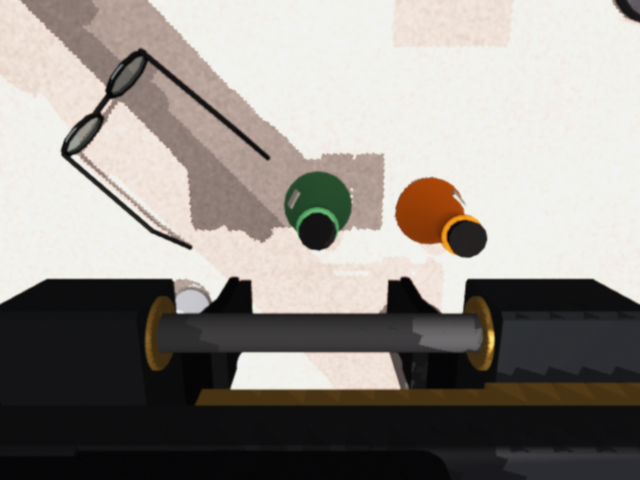

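The green flask's stopper is at (317.5,230), centred under the tool with its base at about (318,203). The orange decoy is at (465,236), clear of the right finger.

```bash
python3 - <<'E'
from h import *
P=cam("wrist",dict(np.load("w4.npz")))
f=onz(P,(317.5,230.5),.115); print(f,onz(P,(465,236.5),.115)); 
go(f[0],f[1],.087,np.pi/2+.3124)
E
```

```text
[ 0.55048611 -0.24608798  0.115     ] [ 0.65302194 -0.21756916  0.115     ]
xyz [ -0.2  -1.5 171.3] dr [ 0. -0. -0.] pos [ 0.5518 -0.2454  0.2583] t 17.9
```

Call:
send_rows(xyz=[[0,-1,10],[0,-1.5,30],[0,-1.5,55],[0,-1.5,80],[0,-1.5,105],[0,-1.5,130],[0,-1.5,150],[0,-1.5,162],[0,-1.5,169],[0,-1.5,171]], dr=[[0,0,0],[0,0,0],[0,0,0],[0,0,0],[0,0,0],[0,0,0],[0,0,0],[0,0,0],[0,0,0],[0,0,0]])

```text
time: 18.73
position: [0.5496, -0.2463, 0.0861]
tool_rot: [-1.85, -2.537, 0.001]
ft_force: [-0.5, -0.8, -0.8]
grip_width: 0.686
grip_force: 0.0
```

Call:
send_rows(xyz=[[0,0,0],[0,0,0],[0,0,0],[0,0,0],[0,0,0],[0,0,0],[0,0,0],[0,0,0],[0,0,0],[0,0,0]], dr=[[0,0,0],[0,0,0],[0,0,0],[0,0,0],[0,0,0],[0,0,0],[0,0,0],[0,0,0],[0,0,0],[0,0,0]], jaw=20, grip_force=15)

```text
time: 19.57
position: [0.5508, -0.2466, 0.0878]
tool_rot: [1.85, 2.538, 0.001]
ft_force: [0.7, 1.1, 3.8]
grip_width: 0.335
grip_force: 14.9
```

The width reads 29 mm with 3.8 N upward, so the fingertips may be bearing on the top of the cone. I'll regrip 4 mm higher.

Call:
send_rows(xyz=[[0,0,0],[0,0,0],[0,0,0],[0,0,0],[0,0,-1],[0,0,-2],[0,0,-3],[0,0,-4],[0,0,-4],[0,0,-4]], dr=[[0,0,0],[0,0,0],[0,0,0],[0,0,0],[0,0,0],[0,0,0],[0,0,0],[0,0,0],[0,0,0],[0,0,0]], jaw=42)

```text
time: 20.4
position: [0.5503, -0.2466, 0.0914]
tool_rot: [1.85, 2.538, 0.0]
ft_force: [0.0, -0.2, 0.4]
grip_width: 0.483
grip_force: 0.0
```

Call:
send_rows(xyz=[[0,0,0],[0,0,0],[0,0,0],[0,0,0],[0,0,0],[0,0,0],[0,0,0],[0,0,0],[0,0,0],[0,0,0]], dr=[[0,0,0],[0,0,0],[0,0,0],[0,0,0],[0,0,0],[0,0,0],[0,0,0],[0,0,0],[0,0,0],[0,0,0]], jaw=20, grip_force=15)

```text
time: 21.23
position: [0.5503, -0.2465, 0.0913]
tool_rot: [1.85, 2.539, 0.0]
ft_force: [0.8, -0.0, 0.6]
grip_width: 0.335
grip_force: 14.9
```

Call:
send_rows(xyz=[[0,0,-3],[0,0,-10],[0,0,-22],[0,0,-40],[0,0,-65],[0,0,-92],[0,0,-120],[0,0,-145],[0,0,-165],[0,0,-180]], dr=[[0,0,0],[0,0,0],[0,0,0],[0,0,0],[0,0,0],[0,0,0],[0,0,0],[0,0,0],[0,0,0],[0,0,0]])

```text
time: 22.07
position: [0.5505, -0.2473, 0.2749]
tool_rot: [1.849, 2.535, 0.002]
ft_force: [-0.1, 0.2, -1.4]
grip_width: 0.34
grip_force: 15.0
```

Call:
send_rows(xyz=[[5,2,-8],[15,6,-13],[33,14,-14],[55,24,-14],[80,34,-14],[105,45,-14],[130,56,-14],[155,67,-14],[178,77,-14],[195,84,-14]], dr=[[0,0,0],[0,0,0],[0,0,0],[0,0,0],[0,0,0],[0,0,0],[0,0,0],[0,0,0],[0,0,0],[0,0,0]])

```text
time: 22.9
position: [0.5698, -0.0306, 0.2844]
tool_rot: [-1.844, -2.54, -0.0]
ft_force: [0.9, 1.5, -1.5]
grip_width: 0.338
grip_force: 15.0
```

Call:
send_rows(xyz=[[15,6,0],[28,12,0],[38,16,0],[44,19,0],[46,20,0],[46,20,0],[46,20,0],[46,20,0],[46,20,0],[46,20,0]], dr=[[0,0,0],[0,0,0],[0,0,0],[0,0,0],[0,0,0],[0,0,0],[0,0,0],[0,0,0],[0,0,0],[0,0,0]])

```text
time: 23.73
position: [0.5754, 0.0139, 0.2853]
tool_rot: [1.852, 2.537, 0.0]
ft_force: [0.3, -0.2, -1.3]
grip_width: 0.335
grip_force: 15.0
```

```bash
python3 - <<'E'
from h import *
s=get_state(); print(s["ft_force"],s["grip_width"],s["grip_force"])
go(.575,.015,.2511,np.pi/2+.3124)
cv2.imwrite("pics/side3.png",get_image("side")[:,:,::-1])
E
```

```text
[ 0.29685673 -0.23799934 -1.33188163] 0.33482539331029537 14.974172115325928
xyz [ 1.2 -0.1 34.2] dr [ 0.     0.    -0.003] pos [0.5754 0.0139 0.2853] t 23.7333
```

Call:
send_rows(xyz=[[0,0,4],[1,0,10],[1,0,16],[1,0,21],[1,0,25],[1,0,28],[1,0,30],[1,0,31],[1,0,31],[1,0,31]], dr=[[0,0,0],[0,0,0],[0,0,0],[0,0,0],[0,0,0],[0,0,0],[0,0,0],[0,0,0],[0,0,0],[0,0,0]])

```text
time: 24.62
position: [0.5753, 0.0156, 0.2545]
tool_rot: [1.85, 2.538, 0.001]
ft_force: [0.5, 0.8, -2.1]
grip_width: 0.337
grip_force: 15.0
```

Call:
send_rows(xyz=[[0,0,0.3],[0,0,0.6],[0,0,0.9],[0,0,1.2],[0,0,1.5],[0,0,1.8],[0,0,2.1],[0,0,2.1],[0,0,2.1],[0,0,2.1]], dr=[[0,0,0],[0,0,0],[0,0,0],[0,0,0],[0,0,0],[0,0,0],[0,0,0],[0,0,0],[0,0,0],[0,0,0]])

```text
time: 25.45
position: [0.5752, 0.0157, 0.2522]
tool_rot: [1.851, 2.539, 0.0]
ft_force: [-0.6, 0.0, -0.7]
grip_width: 0.342
grip_force: 15.0
```

Call:
send_rows(xyz=[[0,0,0.3],[0,0,0.6],[0,0,0.9],[0,0,1.2],[0,0,1.2],[0,0,1.2],[0,0,1.2],[0,0,1.2],[0,0,1.2],[0,0,1.2]], dr=[[0,0,0],[0,0,0],[0,0,0],[0,0,0],[0,0,0],[0,0,0],[0,0,0],[0,0,0],[0,0,0],[0,0,0]])

```text
time: 26.28
position: [0.5752, 0.0157, 0.251]
tool_rot: [1.851, 2.539, 0.0]
ft_force: [-0.2, 0.3, -0.8]
grip_width: 0.337
grip_force: 14.9
```

Call:
send_rows(xyz=[[0,0,0.3],[0,0,0.6],[0,0,0.9],[0,0,1.2],[0,0,1.2],[0,0,1.2],[0,0,1.2],[0,0,1.2],[0,0,1.2],[0,0,1.2]], dr=[[0,0,0],[0,0,0],[0,0,0],[0,0,0],[0,0,0],[0,0,0],[0,0,0],[0,0,0],[0,0,0],[0,0,0]])

```text
time: 27.12
position: [0.5754, 0.0155, 0.2501]
tool_rot: [1.85, 2.538, 0.001]
ft_force: [0.5, -1.8, 4.8]
grip_width: 0.336
grip_force: 14.6
```

Contact is made, so I ease off most of the press and let go.

Call:
send_rows(xyz=[[0,0,-0.4],[0,0,-0.8],[0,0,-0.8],[0,0,-0.8],[0,0,-0.8],[0,0,-0.8],[0,0,-0.8],[0,0,-0.8],[0,0,-0.8],[0,0,-0.8]], dr=[[0,0,0],[0,0,0],[0,0,0],[0,0,0],[0,0,0],[0,0,0],[0,0,0],[0,0,0],[0,0,0],[0,0,0]])

```text
time: 27.95
position: [0.5751, 0.0157, 0.2505]
tool_rot: [-1.85, -2.539, -0.0]
ft_force: [0.5, -1.0, 2.1]
grip_width: 0.342
grip_force: 14.8
```

Call:
send_rows(xyz=[[0,0,0],[0,0,0],[0,0,0],[0,0,0],[0,0,0],[0,0,0],[0,0,0],[0,0,0],[0,0,0],[0,0,0]], dr=[[0,0,0],[0,0,0],[0,0,0],[0,0,0],[0,0,0],[0,0,0],[0,0,0],[0,0,0],[0,0,0],[0,0,0]], jaw=60)

```text
time: 28.78
position: [0.5752, 0.0157, 0.2506]
tool_rot: [1.851, 2.539, 0.0]
ft_force: [-0.1, 0.3, 0.2]
grip_width: 0.684
grip_force: 0.0
```

Call:
send_rows(xyz=[[0,0,-2],[0,0,-6],[0,0,-14],[0,0,-25],[0,0,-40],[0,0,-55],[0,0,-70],[0,0,-82],[0,0,-90],[0,0,-92]], dr=[[0,0,0],[0,0,0],[0,0,0],[0,0,0],[0,0,0],[0,0,0],[0,0,0],[0,0,0],[0,0,0],[0,0,0]])

```text
time: 29.62
position: [0.5758, 0.0156, 0.3447]
tool_rot: [1.849, 2.537, 0.004]
ft_force: [0.8, -0.4, -0.4]
grip_width: 0.688
grip_force: 0.0
```

```bash
python3 - <<'E'
from h import *
s=get_state(); print(s["time"],s["ft_force"],s["position"])
P=cam("wrist",s); w=get_image("wrist"); sd=get_image("side")
print("pred stopper",proj(P,(.575,.015,.16+.115)),"side base",proj(cam("side"),(.575,.015,.1615)),"side disc fit",proj(cam("side"),(.575,.015,.1626)))
a=cv2.resize(w[60:300,200:440,::-1],(400,400)); b=cv2.resize(sd[110:260,210:360,::-1],(400,400),interpolation=cv2.INTER_CUBIC)
c=cv2.imread("pics/side0.png")[110:260,210:360]
d=cv2.resize(c,(200,200)); e=np.zeros((200,800,3),np.uint8); e[:,:200]=d; e[:,400:720]=cv2.resize(get_image("top")[:,:,::-1],(320,200))
cv2.imwrite("pics/fin.png",np.vstack([np.hstack([a,b]),e]))
E
```

```text
29.6167 [ 0.77340808 -0.36924063 -0.37489452] [0.57584328 0.01560103 0.34473045]
pred stopper [318.29041425 260.98185918] side base [320.74092079 215.57134015] side disc fit [320.74939154 215.1005612 ]
```

View pics/fin.png

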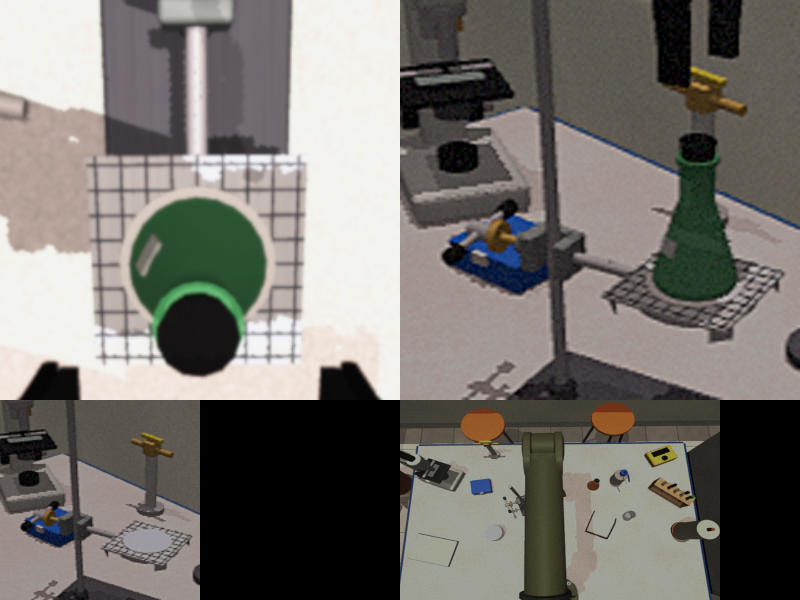

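The flask stands upright with the disc's white rim even all round it. The fingers are clear above it, the clamp is where it was, and the bystanders are undisturbed. I'm handing in.

```bash
python3 -c "
from bench import *
print(close_job())"
```

```text
the job is handed in; nothing more can be done
None
```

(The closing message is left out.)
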